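Lay the small painting kit back in its fitted tray

TASK

Put the small kit back in the beech tray, each piece in the place made for it: one small paint tube in each of the two tube recesses, the chalk stick in the narrow recess, the eraser in the short wide recess, and the short red-handled brush evenly across both notched rests; everything lies flat and down in its place. The big tube, the long brush and the cork block do not belong in the tray: leave them where they are.

Things in the scene. Friction and masses are not known exactly. Their poses are not given: they have to be found in the camera images.
- tray: Fixed beech tray, 206 (x) by 264 (y) mm, top 20 high, turned any way; origin on the table under its centre. Recesses (centre x,y; size x,y; floor height, mm): tubes (-38,92) and (-38,26), 108x44, 14; chalk (0,-66), 28x80, 16; eraser (-64,-66), 38x62, 16. Two darker brush rests 60x14, 36 high, at (66,60), (66,-60); notch 28 wide in each at x=66, bottom 28 high: brush lies along y in both.
- short_brush: Thin artist's brush with a dark red handle, 197 mm long (along its y; bristles to -y), 10 wide, 11 high, 12 g. Origin under its middle, on the table. It belongs across the two brush rests. It can roll.
- small_tube_a: Small metal paint tube, 92 mm long (along its y; cap at -y, flat crimped end at +y), 28 wide, 24 high, lying flat, 45 g. Origin under its middle. Widest about 10 mm above its underside at the middle. Belongs in a tube recess, either one, either way round.
- small_tube_b: A second small paint tube of the same shape and size as small_tube_a. Belongs in the other tube recess.
- chalk: White square chalk pastel stick, 62 mm long (along its x), 12 wide, 12 high, 20 g. Origin under its middle. Belongs in the chalk recess.
- eraser: Block eraser in a card sleeve, 46 mm long (along its y), 21 wide, 12 high, 20 g. Origin under its middle. Belongs in the eraser recess.
- long_brush: Look-alike: thin grey brush, 236 mm long (along its y), 9 wide, 10 high. Origin under its middle. Nearly as long as the tray; does not belong; stays where it lies.
- big_tube: Look-alike: big paint tube, 125 mm long (along its y), 42 wide, 36 high; too long for the recesses. Origin under its middle. Stays where it lies.
- cork_block: Look-alike: cork sanding block, 33 (x) by 46 (y) by 42 mm high. Origin under its middle. Stays where it stands.
Things that resemble listed ones, but are neither listed nor needed, are in the scene too. Of the things shaped like the chalk, the white one is meant.

How it is judged:
By the outcome, as a careful person would: the job done as asked, in the order asked, and still so for the second after the job is handed in, with the robot touching nothing.
It also fails if it takes over 120 s, if anything falls off the work surface, if the arm or the gripper's body presses on something with over 40 N, if the wrist force passes 120 N, or if a joint passes its speed limit or range.

ROBOT

A 6-joint arm with a two-finger parallel gripper is mounted at the origin on a cart in front of the work surface, level with it; the furniture and walls round the work are solid. World frame = base frame: x ahead of the robot, y to its left, z up, the work surface at z = 0. Lengths are in m, angles in rad, forces in N, time in s.
With the tool pointing down it reaches from about 0.325 to 0.85 m from the base axis. Payload 4.4 kg.
Tool frame: the origin (TCP) lies between the finger pads; the fingertips stand 19 mm ahead of it and the grasp point (between the pads) is the TCP (nose_length is the distance from the TCP to the fingertips, in m); z points along the fingers, y is the line along which they close (so a half turn about z gives the same grasp; the last joint's range is limited). The gripper opens to 94 mm and grips with 3 to 60 N. Pads are 16 mm wide; open, the fingers measure 119 mm over their backs; the gripper's body (75 mm by 177 mm) begins 78 mm behind the grasp point.
Start: joints at [0.986, 0.207, 1.542, -0, 1.393, -0.15], TCP at [0.242, 0.521, 0.224] pointing down, gripper open.
Joint ranges: [-2.73, 2.73], [-0.86, 2.22], [0.23, 2.46], [-1.11, 4.25], [0.08, 2.63], [-2.82, 2.82]. Speed limits (rad/s): [2.79, 2.79, 3.14, 3.14, 3.14, 3.14].

INTERFACE

Orientations are given as a unit quaternion [x, y, z, w].
In Python, from cell import get_state, camera, hand_in, nose_length gives the robot as it stands. The module is installed in compiled form; this text tells all that it offers.
- The arm moves only by the tool send_rows, never from a script. Its arguments are lists of equal length, an entry for each row: "gripper": the finger opening in mm, from 0 to 94; "xyz": the shift along the world's x, y, z in mm, a list of three; "spin": the turn about the world's z in rad. A call has 1 to 12 rows; each row shifts and turns the commanded pose from where the row before left it; what a row does not reach is not made up. A row lasts 1/8 s, in which the tool goes at most 62.5 mm and 10.7 degrees, less where a joint would pass 70% of its speed; a pose out of reach is approached as far as the arm can. A call is refused whole if a number of a shift passes 62.5 or a number of a turn 0.188, either way. A call with a gripper value outside its range is refused whole. The fingers move at their own pace and stop on an object; the grip force is fixed at half the most. Time passes only in rows, so rows that do not move let the fingers close. It gives the time, the measured TCP pose, the force, the opening and the grip force at its end, in the units of the state.
- get_state(): the state, without advancing time (a new reading comes with each control period).
- camera(name): name is "scene" or "side" or "wrist"; returns a dict with "frame" (420x560x3 uint8, blue, green, red), "vertical_fov" (degrees; the focal length in pixels is half the picture's height over the tangent of half this angle, whatever the lens; pixels are square), "cx", "cy" (the principal point, pixels), "k1" (the pictures are not rectified: a ray, as slopes to the right and down, at radius r is drawn at 1 + k1 r^2 times it, then the intrinsics apply), "origin" and "attitude" of the camera in the world; the wrist camera has in their place "mount" (4x4, takes a point from camera to tool coordinates, whose origin is the TCP and whose axes are the flange's). Camera axes: x right, y down, z forward; pixel columns grow to the right and rows downward; lengths in m; the calibration is good to about 2 mm. A picture is of the moment at which its call begins: read the wrist's pose just before it. There is no depth.
- hand_in(): hands the job in; it is judged then, once.
The state is a dict: "time": time; "joints": joint angles; "qvel": joint speeds; "tau": joint torques, N m; "eef_pos": TCP position; "tool_rot": TCP orientation; "contact_force": force on the tool from outside, world axes, zero at the start; "moment": the same for the moment, N m; "gripper_width": finger opening in m; "grasp_force": force on a finger pad.
Only numpy, scipy, OpenCV 4.12 (cv2) and the standard library are available. Lean on these libraries where they do the work, as an engineer would, in place of code of your own. Each camera call takes 0.05 s, during which the arm holds its last target. There are 200 camera calls.

## Working session

There is one attempt and no reset: what is moved stays moved. The work goes in short steps, Python scripts to look and compute and a tool call to move; the robot and the scene stay as the last step left them, time stands still between calls to the robot, and variables do not carry over. Pictures are saved under pics/ and viewed, at most 14 in all, crops included, and the job is handed in when it is done.

Besides the shell and the picture viewer there is one more tool, called as name(argument=value, ...), one argument or row to a line, values as JSON. send_rows: Moves the arm, as the interface text tells. Its arguments: {"type":"object","properties":{"gripper":{"type":"array"},"xyz":{"type":"array"},"spin":{"type":"array"}},"required":["gripper","xyz","spin"]}

```bash
mkdir -p pics; cat > h.py <<'E'
import numpy as np, cv2
from scipy.spatial.transform import Rotation as R
from cell import get_state, camera, hand_in, nose_length
def grab(name, fn=None):
    s=get_state(); c=camera(name)
    f=210/np.tan(np.radians(c["vertical_fov"])/2)
    if name=="wrist":
        M=np.array(c["mount"]); Rt=R.from_quat(s["tool_rot"]).as_matrix()
        o=np.array(s["eef_pos"])+Rt@M[:3,3]; A=Rt@M[:3,:3]
    else:
        o=np.array(c["origin"]); a=np.array(c["attitude"]); A=a if a.shape==(3,3) else R.from_quat(a).as_matrix()
    d=dict(o=o,A=A,f=f,cx=c["cx"],cy=c["cy"],k1=c["k1"])
    if fn: cv2.imwrite("pics/"+fn+".png",c["frame"]); np.save("pics/"+fn+".npy",d,allow_pickle=True)
    return c["frame"],d
def load(fn): return np.load("pics/"+fn+".npy",allow_pickle=True).item()
def ray(d,u,v):
    q=np.array([(u-d["cx"])/d["f"],(v-d["cy"])/d["f"]]); p=q.copy()
    for _ in range(30): p=q/(1+d["k1"]*(p@p))
    r=d["A"]@np.array([p[0],p[1],1]); return r/np.linalg.norm(r)
def onz(d,u,v,z):
    r=ray(d,u,v); return d["o"]+r*(z-d["o"][2])/r[2]
def proj(d,P):
    p=d["A"].T@(np.array(P)-d["o"]); q=p[:2]/p[2]; q=q*(1+d["k1"]*(q@q)); return q*d["f"]+[d["cx"],d["cy"]]
def tri(obs):
    S=np.zeros((3,3));b=np.zeros(3)
    for d,u,v in obs:
        r=ray(d,u,v);Q=np.eye(3)-np.outer(r,r);S+=Q;b+=Q@d["o"]
    return np.linalg.solve(S,b)
E
python3 -c "
from h import *
for n in ['scene','side','wrist']:
    f,d=grab(n,n+'0'); print(n,d['o'].round(3),d['A'][:,2].round(2),d['f'],d['k1'],d['cx'],d['cy'])
s=get_state(); print(s['time'],s['tool_rot'],s['gripper_width'],nose_length,R.from_quat(s['tool_rot']).as_matrix().round(3))
"
```

```text
scene [0.    0.684 0.746] [ 0.47 -0.67 -0.57] 427.0652010268508 -0.10366245996093358 277.19721491448973 210.95488874774264
side [ 0.321 -1.091  0.778] [ 0.21  0.79 -0.58] 486.56435061555385 -0.002166962228955047 278.68241915661775 215.70170612680369
wrist [0.171 0.555 0.384] [ 0.24 -0.11 -0.96] 327.07045183965295 -0.011503236216523226 285.8268982909953 215.19675766436438
0.15 [ 2.15696141e-01  9.76460127e-01 -8.32835946e-04 -3.17321429e-04] 0.09363363227964268 0.019 [[-0.907  0.421 -0.001]
 [ 0.421  0.907 -0.001]
 [ 0.    -0.002 -1.   ]]
```

```bash
python3 -c "
import cv2,numpy as np
a=cv2.imread('pics/scene0.png');print(a.shape)
cv2.imwrite('pics/v1.png',cv2.resize(a,(800,600),interpolation=cv2.INTER_CUBIC))
a=cv2.imread('pics/side0.png');cv2.imwrite('pics/v2.png',cv2.resize(a,(800,600),interpolation=cv2.INTER_CUBIC))"
```

```text
(420, 560, 3)
```

View pics/v1.png

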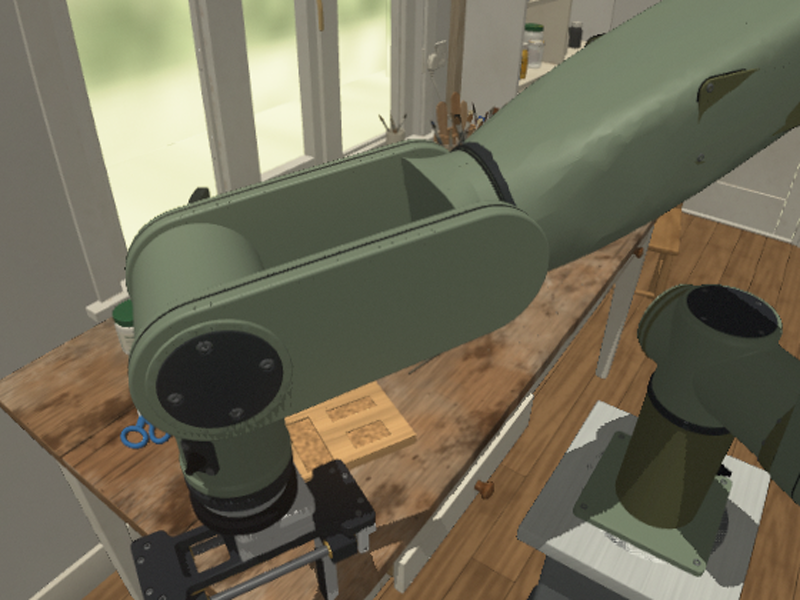

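View pics/v2.png

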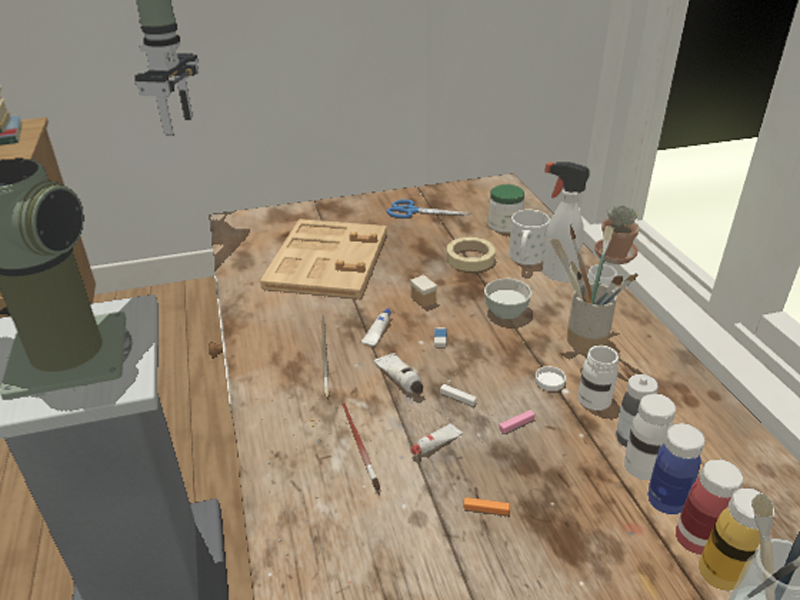

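Side view, in enlarged pixels. Candidates:
- **Small tubes:** blue cap (377,328) and red cap (437,440). The big tube with the black cap at (400,373) is the look-alike.
- **Chalk:** white (458,395). The pink (517,421) and orange (486,507) sticks are decoys.
- **Eraser:** blue and white (440,337).
- **Brush:** red (360,445). The grey long one at (325,358) stays.
- **Others:** cork block (423,291), tray (325,258).

The scene view is blocked by the arm.

```bash
cat > m1.py <<'E'
from h import *
d=load('side0'); k=0.7
P=dict(tubeB_cap=(388,313,.01),tubeB_end=(369,346,.005),tubeR_cap=(415,449,.01),tubeR_end=(460,430,.005),chalk1=(443,389,.012),chalk2=(474,400,.012),
er1=(441,330,.012),er2=(440,343,.012),big=(400,373,.02),cork=(423,284,.042),lb1=(323,318,.008),lb2=(328,396,.008),sb1=(345,404,.008),sb2=(377,488,.008),
trA=(303,220,.02),trB=(387,224,.02),trC=(360,296,.02),trD=(263,288,.02),r1=(364,238,.036),r2=(350,267,.036),pink=(517,421,.012))
for n,(u,v,z) in P.items(): print(n,onz(d,u*k,v*k,z).round(3))
E
python3 m1.py; python3 -c "
import cv2
a=cv2.imread('pics/side0.png')[140:360,160:400]
cv2.imwrite('pics/v3.png',cv2.resize(a,None,fx=2.7,fy=2.7,interpolation=cv2.INTER_CUBIC))"
```

```text
tubeB_cap [ 0.576 -0.055  0.01 ]
tubeB_end [ 0.52  -0.136  0.005]
tubeR_cap [ 0.527 -0.401  0.01 ]
tubeR_end [ 0.606 -0.378  0.005]
chalk1 [ 0.608 -0.289  0.012]
chalk2 [ 0.647 -0.328  0.012]
er1 [ 0.655 -0.137  0.012]
er2 [ 0.641 -0.173  0.012]
big [ 0.549 -0.24   0.02 ]
cork [ 0.655 -0.026  0.042]
lb1 [ 0.456 -0.033  0.008]
lb2 [ 0.424 -0.248  0.008]
sb1 [ 0.447 -0.274  0.008]
sb2 [ 0.455 -0.455  0.008]
trA [0.479 0.342 0.02 ]
trB [0.659 0.266 0.02 ]
trC [0.536 0.001 0.02 ]
trD [0.358 0.084 0.02 ]
r1 [0.589 0.192 0.036]
r2 [0.535 0.085 0.036]
pink [ 0.694 -0.391  0.012]
```

View pics/v3.png

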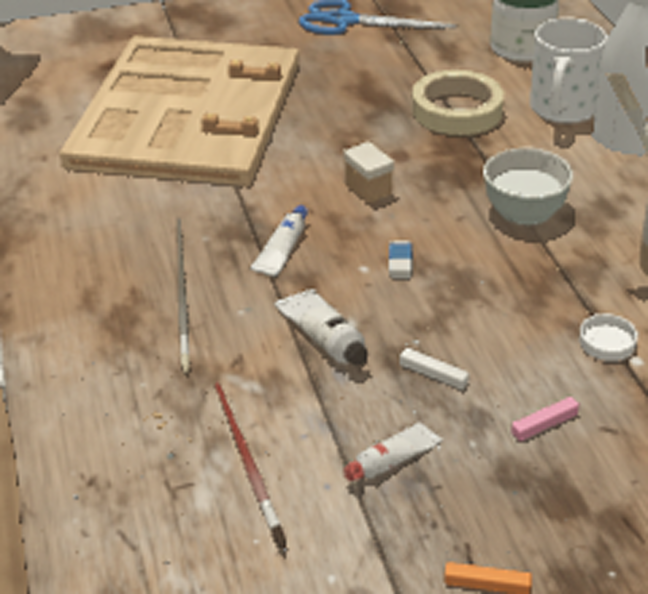

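The crop confirms the choices: tubes with blue and red caps, white chalk, blue/white eraser and the red-handled brush. I'll move over the tray for a close look.

send_rows(
  gripper=[94,94,94,94,94,94,94,94,94],
  xyz=[
    [22,-40,14],
    [22,-40,14],
    [22,-40,14],
    [22,-40,14],
    [22,-40,14],
    [22,-40,14],
    [22,-40,14],
    [22,-40,14],
    [0,0,0],
  ],
  spin=[0,0,0,0,0,0,0,0,0],
)

```text
time: 1.27
eef_pos: [0.4198, 0.1995, 0.3374]
tool_rot: [0.218, 0.976, 0.0, 0.001]
contact_force: [-0.7, 0.3, 0.5]
gripper_width: 0.094
grasp_force: 0.0
```

```bash
python3 -c "
from h import *
f,d=grab('wrist','w1');print(d['o'].round(3),get_state()['time'])"
```

```text
[0.349 0.234 0.498] 1.325
```

send_rows(
  gripper=[94,94,94,94,94,94,94,94],
  xyz=[
    [8,-50,0],
    [8,-50,0],
    [8,-50,0],
    [8,-50,0],
    [8,-50,0],
    [8,-50,0],
    [8,-50,0],
    [0,0,0],
  ],
  spin=[0,0,0,0,0,0,0,0],
)

```text
time: 2.33
eef_pos: [0.4742, -0.1497, 0.335]
tool_rot: [0.217, 0.976, 0.0, -0.001]
contact_force: [0.4, 0.2, -0.3]
gripper_width: 0.0937
grasp_force: 0.0
```

```bash
python3 -c "
from h import *
f,d=grab('wrist','w2');print(d['o'].round(3),get_state()['time'])
a=cv2.imread('pics/w1.png');b=cv2.imread('pics/w2.png')
cv2.imwrite('pics/v4.png',cv2.resize(a,(800,600),interpolation=cv2.INTER_CUBIC))
cv2.imwrite('pics/v5.png',cv2.resize(b,(800,600),interpolation=cv2.INTER_CUBIC))"
```

```text
[ 0.404 -0.116  0.496] 2.375
```

View pics/v4.png

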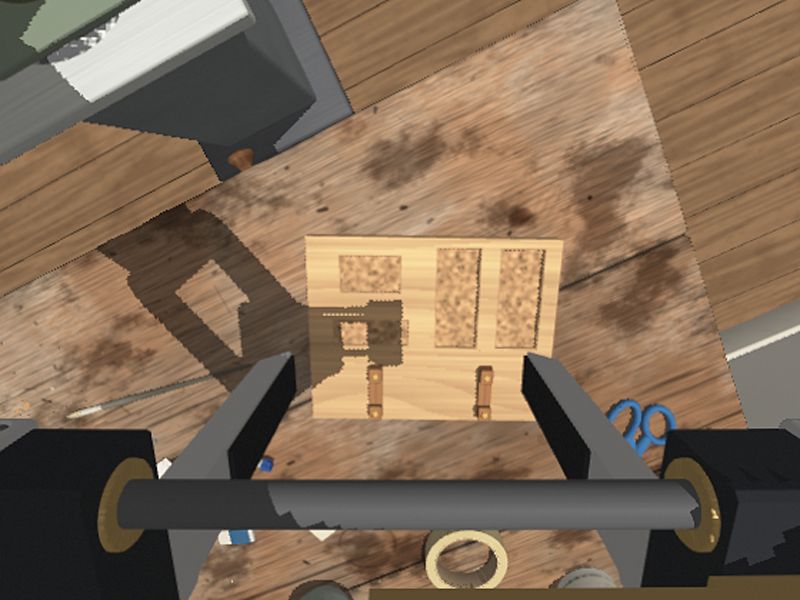

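View pics/v5.png

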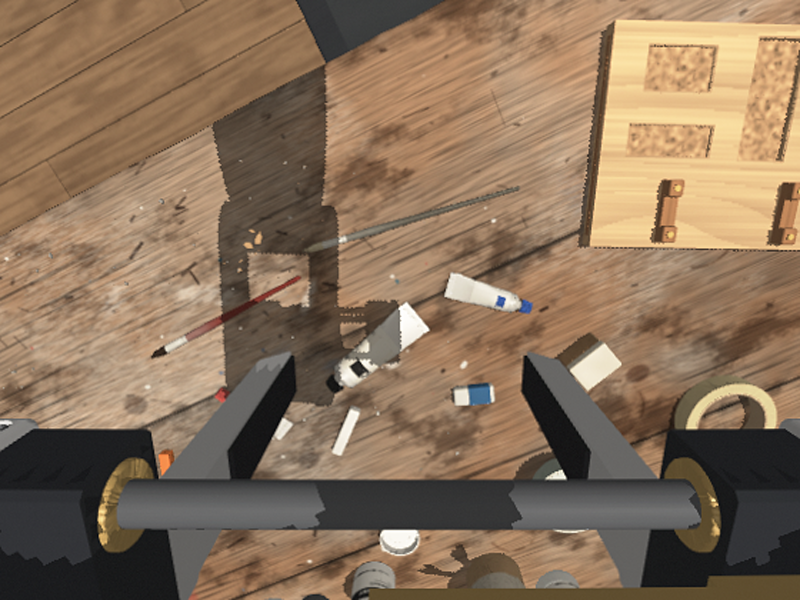

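w1 shows the tray, with corners at enlarged (306,236), (563,240), (556,422), (313,417) and rests at (375,390) and (485,390). w2 shows:
- blue tube from (449,286) to (532,307)
- eraser (474,394)
- chalk from (353,410) to (339,453)
- brush from (300,278) to (153,355)
- red tube's cap (222,395) and end (284,428), partly behind a finger

```bash
cat > m2.py <<'E'
from h import *
from scipy.optimize import least_squares
w1,w2,s=load('w1'),load('w2'),load('side0'); k=.7
K=[(w1,306,236,-103,-132,20),(w1,563,240,-103,132,20),(w1,556,422,103,132,20),(w1,313,417,103,-132,20),(w2,617,20,-103,-132,20),(w2,592,247,103,-132,20),
(w1,375,370,46,-60,36),(w1,485,370,46,60,36),(s,303,220,-103,132,20),(s,387,224,103,132,20),(s,360,293,103,-132,20),(s,264,286,-103,-132,20)]
K=K[:6]+K[8:]
def T(p,q):
    c,n=np.cos(p[3]),np.sin(p[3]); return [p[0]+(c*q[0]-n*q[1])/1e3,p[1]+(n*q[0]+c*q[1])/1e3,p[2]+q[2]/1e3]
def res(p): return np.ravel([proj(d,T(p,(x,y,z)))-[u*k,v*k] for d,u,v,x,y,z in K])
r=least_squares(res,[.5,.17,0,-.43]); print('tray',r.x.round(4)); print(r.fun.reshape(-1,2).round(1).tolist())
p=r.x
for n,q in dict(t1=(-38,92,14),t2=(-38,26,14),ch=(0,-66,16),er=(-64,-66,16),br=(66,0,28),r1=(66,60,28),r2=(66,-60,28)).items(): print(n,np.round(T(p,q),4),[ (proj(w1,T(p,q))/k).round(0)])
C=lambda u,v:(160+u/2.7,140+v/2.7)
for n,a,b in [('tubeBcap',(532,307),(303,211)),('tubeBend',(449,286),(265,270)),('er',(474,394.5),(400,254)),('chalk',(346,432),(435,364)),
 ('sbH',(300,278),(218,386)),('sbB',(153,355),(283,552)),('tubeRcap',(222,395),(352,471)),('tubeRend',(284,428),(432,434))]:
    a=(a[0]*k,a[1]*k);b=C(*b); t=tri([(w2,*a),(s,*b)]); z=.010; print(n,'tri',t.round(4),'w2@z10',onz(w2,*a,z)[:2].round(4),'side@z10',onz(s,*b,z)[:2].round(4))
for n,u,v in [('ch1',353,410),('ch2',339,453),('er1',453.5,396),('er2',493.5,393)]: print(n,onz(w2,u*k,v*k,.012).round(4))
E
python3 m2.py
```

```text
tray [ 0.5095  0.1895 -0.0018 -0.4495]
[[1.0, 0.7], [1.4, -0.6], [-6.2, -1.8], [2.4, 0.6], [-0.2, 1.1], [-0.4, -0.2], [-2.0, -0.9], [0.3, 0.9], [1.3, -2.7], [-1.4, -4.0]]
t1 [0.5153 0.2888 0.0122] [array([520., 299.])]
t2 [0.4866 0.2294 0.0122] [array([459., 298.])]
ch [0.4808 0.13   0.0142] [array([373., 332.])]
er [0.4232 0.1578 0.0142] [array([373., 274.])]
br [0.569  0.1608 0.0262] [array([433., 392.])]
r1 [0.595  0.2148 0.0262] [array([487., 393.])]
r2 [0.5429 0.1068 0.0262] [array([379., 392.])]
tubeBcap tri [ 0.5803 -0.0517  0.0106] w2@z10 [ 0.5819 -0.0515] side@z10 [ 0.5792 -0.0515]
tubeBend tri [ 0.5234 -0.1234  0.002 ] w2@z10 [ 0.5226 -0.1233] side@z10 [ 0.5202 -0.1336]
er tri [ 0.6495 -0.1485  0.0117] w2@z10 [ 0.6504 -0.1486] side@z10 [ 0.6501 -0.1464]
chalk tri [ 0.6307 -0.3023  0.0099] w2@z10 [ 0.6311 -0.3023] side@z10 [ 0.6302 -0.3025]
sbH tri [ 4.475e-01 -2.658e-01 -1.000e-04] w2@z10 [ 0.4475 -0.2628] side@z10 [ 0.4449 -0.2767]
sbB tri [ 0.4555 -0.4581  0.0032] w2@z10 [ 0.4546 -0.4533] side@z10 [ 0.4545 -0.4637]
tubeRcap tri [ 0.5263 -0.4055  0.0152] w2@z10 [ 0.5292 -0.4088] side@z10 [ 0.5262 -0.4011]
tubeRend tri [ 0.602  -0.3712 -0.0009] w2@z10 [ 0.5959 -0.3653] side@z10 [ 0.5998 -0.3807]
ch1 [ 0.6085 -0.2814  0.012 ]
ch2 [ 0.6514 -0.3217  0.012 ]
er1 [ 0.6412 -0.1702  0.012 ]
er2 [ 0.6571 -0.1277  0.012 ]
```

Triangulated heights agree with the text, so I'm going above the blue tube.

send_rows(
  gripper=[60,60,60,60,60,60,60,60,60,60,60,60],
  xyz=[
    [8,6,-24],
    [8,6,-24],
    [8,6,-24],
    [8,6,-24],
    [8,6,-24],
    [8,6,-24],
    [8,6,-24],
    [8,6,-24],
    [7,7,-23],
    [7,7,-20],
    [0,0,0],
    [0,0,0],
  ],
  spin=[-0.18,-0.18,-0.18,-0.18,-0.18,-0.18,-0.18,-0.18,-0.18,-0.18,0,0],
)

```text
time: 3.88
eef_pos: [0.5523, -0.0853, 0.1021]
tool_rot: [0.898, 0.44, 0.0, 0.0]
contact_force: [0.7, 0.0, 0.4]
gripper_width: 0.0599
grasp_force: 0.0
```

```bash
cat > m3.py <<'E'
from h import *
import sys
# look and mark: args name, then X,Y,Z points
f,d=grab('wrist',sys.argv[1]); s=get_state()
print(np.round(s['eef_pos'],4),'thy',np.degrees(np.arctan2(*R.from_quat(s['tool_rot']).as_matrix()[[1,0],1])).round(2),'t',s['time'])
g=cv2.resize(f,(800,600),interpolation=cv2.INTER_CUBIC)
for a in sys.argv[2:]:
    u,v=proj(d,[float(x) for x in a.split(',')])/.7; cv2.drawMarker(g,(int(u),int(v)),(0,255,0),cv2.MARKER_CROSS,12,1); print(a,u.round(0),v.round(0))
cv2.imwrite('pics/v_'+sys.argv[1]+'.png',g)
E
python3 m3.py w3 0.5803,-0.0517,0.0106 0.5234,-0.1234,0.002 0.552,-0.0875,0.024
```

```text
[ 0.5527 -0.0859  0.1025] thy -37.86 t 3.925
0.5803,-0.0517,0.0106 412.0 245.0
0.5234,-0.1234,0.002 410.0 393.0
0.552,-0.0875,0.024 411.0 334.0
```

View pics/v_w3.png

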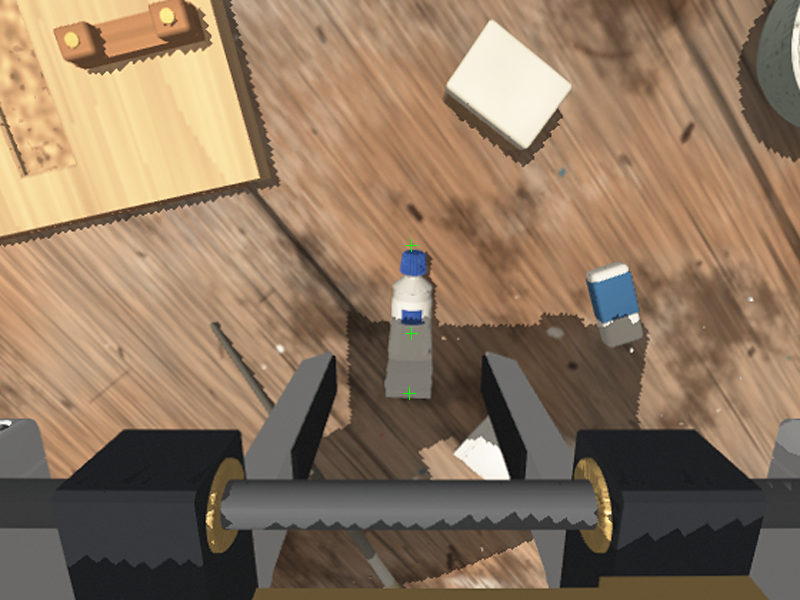

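The cap tip is at (414,250) and the crimp at (409,398), about 3 mm nearer than predicted. The eraser is at (614,305).

```bash
python3 -c "
from h import *
d=load('w3');k=.7
a=onz(d,414*k,250*k,.008);b=onz(d,409*k,398*k,.004);print(a,b,(a+b)/2,np.degrees(np.arctan2(*(a-b)[[1,0]])),np.linalg.norm(a-b))
q=np.array([onz(d,u*k,v*k,.012) for u,v in [(587,273),(625,263),(641,333),(606,345)]]);print(q.round(4),q.mean(0));e=q[0]+q[1]-q[2]-q[3];print(np.degrees(np.arctan2(e[1],e[0])),np.linalg.norm(e)/2)
"
```

```text
[ 0.57953949 -0.05476228  0.008     ] [ 0.52167246 -0.12483979  0.004     ] [ 0.55060597 -0.08980103  0.006     ] 50.45155506409003 0.09096950303757746
[[ 0.6469 -0.1223  0.012 ]
 [ 0.6662 -0.1303  0.012 ]
 [ 0.6527 -0.1706  0.012 ]
 [ 0.6332 -0.1646  0.012 ]] [ 0.6497548  -0.14693651  0.012     ]
71.82279397169688 0.04351749791580034
```

send_rows(
  gripper=[60,60,60,60,60,15,15,15,15],
  xyz=[
    [-1,-2,-25],
    [-1,-2,-25],
    [0,0,-15],
    [0,0,-10],
    [0,0,0],
    [0,0,0],
    [0,0,0],
    [0,0,0],
    [0,0,0],
  ],
  spin=[-0.015,-0.015,0,0,0,0,0,0,0],
)

```text
time: 5.05
eef_pos: [0.5503, -0.0905, 0.0267]
tool_rot: [0.905, 0.425, 0.0, 0.0]
contact_force: [-0.7, 0.6, 0.3]
gripper_width: 0.0241
grasp_force: 29.8
```

send_rows(
  gripper=[15,15,15,15,15,15,15,15,15,15,15,15],
  xyz=[
    [0,0,45],
    [0,0,55],
    [-4,42,0],
    [-4,42,0],
    [-4,42,0],
    [-4,42,0],
    [-4,42,0],
    [-4,42,0],
    [-4,42,0],
    [-4,42,0],
    [-3,43,0],
    [0,0,0],
  ],
  spin=[0,0.165,0.165,0.165,0.165,0.165,0.165,0.165,0.165,0.165,0.165,0.165],
)

```text
time: 6.55
eef_pos: [0.5144, 0.2914, 0.1263]
tool_rot: [0.218, 0.976, 0.0, -0.0]
contact_force: [-0.1, 0.5, -0.5]
gripper_width: 0.0235
grasp_force: 29.5
```

```bash
python3 m3.py w4 0.5153,0.2888,0.014 0.4866,0.2294,0.014 0.4808,0.13,0.016 0.4232,0.1578,0.016 0.595,0.2148,0.028 0.5429,0.1068,0.028
```

```text
[0.5145 0.2901 0.1262] thy 64.9 t 6.6
0.5153,0.2888,0.014 403.0 314.0
0.4866,0.2294,0.014 295.0 313.0
0.4808,0.13,0.016 151.0 371.0
0.4232,0.1578,0.016 136.0 271.0
0.595,0.2148,0.028 352.0 475.0
0.5429,0.1068,0.028 165.0 474.0
```

View pics/v_w4.png

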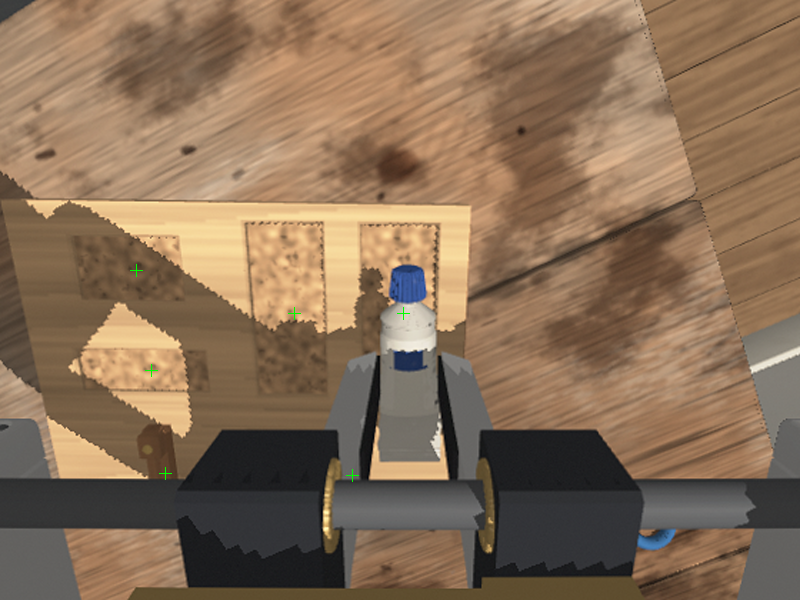

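The tray's upper corners are at (3,200) and (471,206), and the recess edges are clear: the near tube recess spans (245..327, 222..395) and the far one (359..439, 224..). I'm refitting the tray from these.

```bash
cat > m4.py <<'E'
from h import *
from scipy.optimize import least_squares
w1,w2,w4=load('w1'),load('w2'),load('w4'); k=.7
K=[(w1,306,236,-103,-132,20),(w1,563,240,-103,132,20),(w1,313,417,103,-132,20),(w2,617,20,-103,-132,20),(w2,592,247,103,-132,20),
(w4,3,200,-103,-132,20),(w4,471,206,-103,132,20),(w4,245,222,-92,4,20),(w4,324,223,-92,48,20),(w4,359,224,-92,70,20),(w4,439,224,-92,114,20),(w4,258,395,16,4,20),(w4,327,393,16,48,20),
(w4,73,235,-83,-97,20),(w4,181,236,-83,-35,20),(w4,83,300,-45,-97,20),(w4,186,300,-45,-35,20),(w4,207,350,-14,-26,20),(w4,207,391,14,-26,20)]
def T(p,q):
    c,n=np.cos(p[3]),np.sin(p[3]); return [p[0]+(c*q[0]-n*q[1])/1e3,p[1]+(n*q[0]+c*q[1])/1e3,p[2]+q[2]/1e3]
def res(p): return np.ravel([proj(d,T(p,(x,y,z)))-[u*k,v*k] for d,u,v,x,y,z in K])
r=least_squares(res,[.5,.17,0,-.43],loss='soft_l1'); print('tray',r.x.round(4),np.degrees(r.x[3])); print(r.fun.reshape(-1,2).round(1).tolist())
p=r.x
for n,q in dict(t1=(-38,92,14),t2=(-38,26,14),ch=(0,-66,16),er=(-64,-66,16),br=(66,0,28),r1=(66,60,28),r2=(66,-60,28)).items(): print(n,np.round(T(p,q),4))
Ti=lambda P:(R.from_euler('z',-p[3]).as_matrix()@(P-np.array([p[0],p[1],0])))*1e3
if 1: print('tubecap now tool', [Ti(onz(w4,u*k,v*k,.108)).round(1) for u,v in [(408,266),(411,460)]])
E
python3 m4.py
```

```text
tray [ 0.5074  0.1875 -0.0018 -0.4557] -26.11080446390049
[[-0.4, -0.6], [0.0, -0.7], [0.3, -0.4], [-1.7, -0.4], [-2.5, -1.4], [0.8, -0.4], [0.2, -0.4], [0.2, -0.1], [-0.9, -0.0], [1.6, -0.4], [-0.2, 0.4], [0.6, 0.2], [1.1, 2.2], [-1.0, 0.4], [-1.6, 0.6], [-0.1, -0.4], [0.1, 0.6], [-0.3, -0.1], [2.9, 0.4]]
t1 [0.5138 0.2868 0.0122]
t2 [0.4847 0.2275 0.0122]
ch [0.4784 0.1282 0.0142]
er [0.4209 0.1564 0.0142]
br [0.5667 0.1584 0.0262]
r1 [0.5931 0.2123 0.0262]
r2 [0.5403 0.1045 0.0262]
tubecap now tool [array([-84.5,  96.6, 108. ]), array([  1.5,  99.2, 108. ])]
```

send_rows(
  gripper=[15,15,15,15,15,15,45,45,45,45,45],
  xyz=[
    [1,-3,-30],
    [0,-2,-30],
    [0,0,-15],
    [0,0,-9],
    [0,0,0],
    [0,0,0],
    [0,0,0],
    [0,0,0],
    [0,0,30],
    [0,0,40],
    [0,0,30],
  ],
  spin=[-0.015,-0.01,0,0,0,0,0,0,0,0,0],
)

```text
time: 7.98
eef_pos: [0.5169, 0.2838, 0.1446]
tool_rot: [0.235, 0.972, 0.001, 0.001]
contact_force: [1.0, 0.4, -0.3]
gripper_width: 0.045
grasp_force: 0.0
```

```bash
python3 m3.py w5 0.5138,0.2868,0.014
```

```text
[0.5195 0.2848 0.1491] thy 62.81 t 8.025
0.5138,0.2868,0.014 408.0 297.0
```

View pics/v_w5.png

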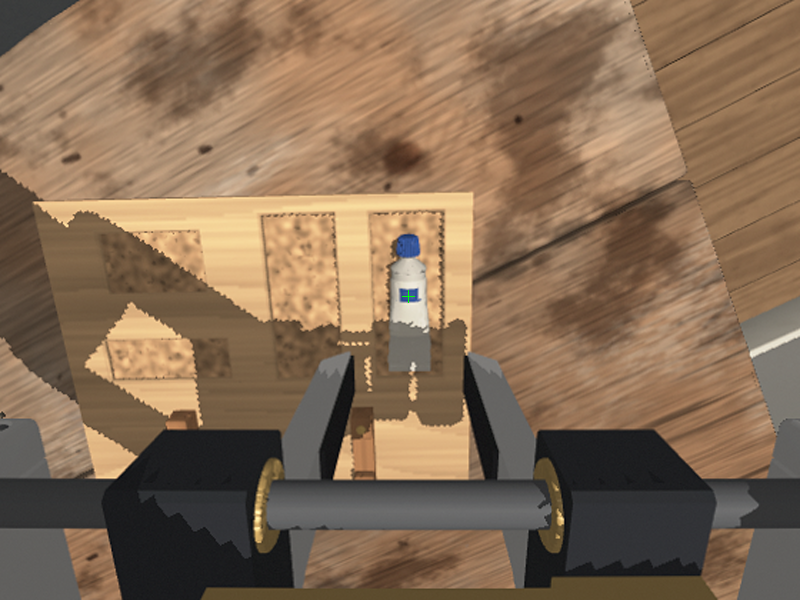

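The blue tube lies in its recess, spanning (407,234)–(409,370) inside (370..444, 212..378). Next is the red tube.

send_rows(
  gripper=[60,60,60,60,60,60,60,60,60,60,60,60],
  xyz=[
    [3,-54,0],
    [4,-56,0],
    [4,-56,0],
    [4,-56,0],
    [4,-56,0],
    [4,-56,0],
    [4,-56,0],
    [4,-56,0],
    [4,-56,0],
    [4,-56,0],
    [4,-56,0],
    [3,-58,0],
  ],
  spin=[-0.18,-0.18,-0.18,-0.18,-0.18,-0.18,-0.18,-0.18,-0.18,-0.18,-0.18,-0.18],
)

```text
time: 9.52
eef_pos: [0.5621, -0.3901, 0.1417]
tool_rot: [0.969, 0.248, 0.0, -0.0]
contact_force: [0.2, 0.2, 0.3]
gripper_width: 0.06
grasp_force: 0.0
```

send_rows(
  gripper=[60,60,60],
  xyz=[
    [0,0,-20],
    [0,0,-10],
    [0,0,0],
  ],
  spin=[-0.09,0,0],
)

```text
time: 9.9
eef_pos: [0.5613, -0.387, 0.1105]
tool_rot: [0.978, 0.208, -0.001, -0.002]
contact_force: [0.3, -0.2, -0.0]
gripper_width: 0.0604
grasp_force: 0.0
```

```bash
python3 m3.py w6 0.5263,-0.4055,0.01 0.602,-0.3712,0.004; python3 -c "
from h import *
w=load('w5');k=.7
for u,v in [(407,234),(409,370),(407,212),(390,372),(430,372)]:
  P=onz(w,u*k,v*k,.022)-np.array([.5074,.1875,0]);print((R.from_euler('z',.4557).as_matrix()@P*1e3).round(1))"
```

```text
[ 0.562  -0.3873  0.1117] thy -66.0 t 9.95
0.5263,-0.4055,0.01 415.0 380.0
0.602,-0.3712,0.004 414.0 241.0
[-79.   91.9  22. ]
[ 9.5 91.4 22. ]
[-92.   92.2  22. ]
[10.7 78.9 22. ]
[ 11.2 105.1  22. ]
```

View pics/v_w6.png

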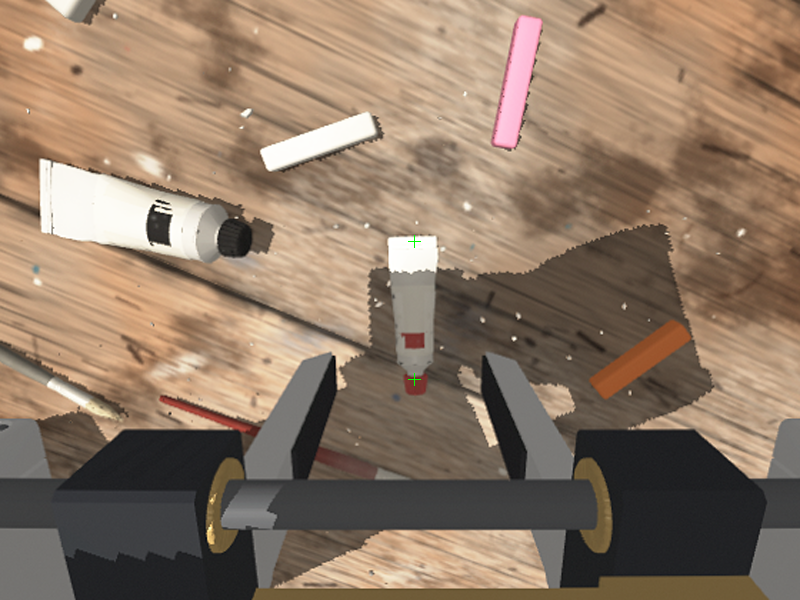

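Red tube: crimp at (413,236), cap tip at (416,396). White chalk: (262,161) to (375,121).

```bash
python3 -c "
from h import *
d=load('w6');k=.7
b=onz(d,416*k,396*k,.009);a=onz(d,413*k,236*k,.004);print(a,b,(a+b)/2,np.degrees(np.arctan2(*(a-b)[[1,0]])),np.linalg.norm(a-b))
q=np.array([onz(d,u*k,v*k,.012) for u,v in [(371,112),(260,152),(268,170),(380,128)]]);print(q.mean(0));e=q[0]+q[3]-q[1]-q[2];print(np.degrees(np.arctan2(e[1],e[0])),np.linalg.norm(e)/2)
"
```

```text
[ 0.60445065 -0.36939579  0.004     ] [ 0.5163126  -0.41079098  0.009     ] [ 0.56038162 -0.39009338  0.0065    ] 25.157714777208355 0.09750321897743068
[ 0.63078825 -0.30362779  0.012     ]
-47.27814237235525 0.06292332567607577
```

send_rows(
  gripper=[60,60,60,60,60,60,15,15,15,15],
  xyz=[
    [-1,-2,-30],
    [-1,-1,-25],
    [0,0,-18],
    [0,0,-11],
    [0,0,0],
    [0,0,0],
    [0,0,0],
    [0,0,0],
    [0,0,0],
    [0,0,0],
  ],
  spin=[0.02,0,0,0,0,0,0,0,0,0],
)

```text
time: 11.2
eef_pos: [0.5602, -0.3915, 0.0285]
tool_rot: [0.976, 0.217, 0.0, -0.0]
contact_force: [-0.3, 0.3, -0.1]
gripper_width: 0.0233
grasp_force: 14.1
```

send_rows(
  gripper=[15,15,15,15],
  xyz=[
    [0,0,0],
    [0,0,20],
    [0,0,40],
    [0,0,32],
  ],
  spin=[0,0,0,0.17],
)

```text
time: 11.7
eef_pos: [0.5608, -0.3921, 0.1235]
tool_rot: [0.954, 0.301, 0.001, 0.001]
contact_force: [1.4, 0.6, -0.8]
gripper_width: 0.0226
grasp_force: 29.5
```

send_rows(
  gripper=[15,15,15,15,15,15,15,15,15,15,15,15],
  xyz=[
    [-6,51,0],
    [-6,51,0],
    [-6,52,0],
    [-6,52,0],
    [-6,52,0],
    [-6,52,0],
    [-6,52,0],
    [-6,52,0],
    [-7,52,0],
    [-7,52,0],
    [-7,52,0],
    [-7,49,0],
  ],
  spin=[0.173,0.173,0.173,0.173,0.173,0.173,0.173,0.173,0.173,0.173,0.173,0.173],
)

```text
time: 13.2
eef_pos: [0.4845, 0.2295, 0.1222]
tool_rot: [0.224, 0.974, 0.001, 0.001]
contact_force: [0.2, -0.1, -1.2]
gripper_width: 0.0224
grasp_force: 29.5
```

send_rows(
  gripper=[15,15],
  xyz=[
    [0,0,0],
    [0,0,0],
  ],
  spin=[0,0],
)

```text
time: 13.45
eef_pos: [0.4846, 0.2273, 0.1213]
tool_rot: [0.228, 0.974, 0.0, 0.001]
contact_force: [-0.5, -0.1, -1.5]
gripper_width: 0.0229
grasp_force: 29.5
```

```bash
python3 m3.py w7 0.4847,0.2275,0.014; python3 -c "
from h import *
f=cv2.imread('pics/w7.png')[130:350,180:380]; cv2.imwrite('pics/v7.png',cv2.resize(f,None,fx=2.7,fy=2.7,interpolation=cv2.INTER_CUBIC))
P=np.array(get_state()['eef_pos'])-np.array([.5074,.1875,0]);print((R.from_euler('z',.4557).as_matrix()@P*1e3).round(1))"
```

```text
[0.4847 0.2268 0.1211] thy 63.64 t 13.5
0.4847,0.2275,0.014 407.0 313.0
[-37.7  25.3 121.1]
```

View pics/v7.png

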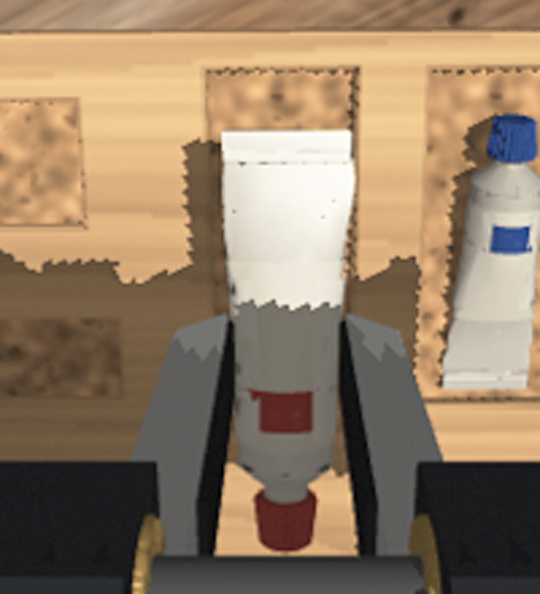

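The red tube is held straight and lined up over the near recess. Lowering it.

send_rows(
  gripper=[15,15,15,15,15,15,45,45,45,45,45],
  xyz=[
    [0,1,-30],
    [0,0,-25],
    [0,0,-14],
    [0,0,-8],
    [0,0,0],
    [0,0,0],
    [0,0,0],
    [0,0,0],
    [0,0,30],
    [0,0,40],
    [0,0,30],
  ],
  spin=[0,0,0,0,0,0,0,0,0,0,0],
)

```text
time: 14.88
eef_pos: [0.4848, 0.2288, 0.1454]
tool_rot: [0.227, 0.974, 0.0, 0.001]
contact_force: [-0.1, -0.2, 0.2]
gripper_width: 0.0453
grasp_force: 0.0
```

```bash
python3 m3.py w8; python3 -c "
from h import *
f=cv2.imread('pics/w8.png')[130:290,120:360]; cv2.imwrite('pics/v8.png',cv2.resize(f,None,fx=3,fy=3,interpolation=cv2.INTER_CUBIC))"
```

```text
[0.4875 0.2297 0.1497] thy 63.73 t 14.925
```

View pics/v8.png

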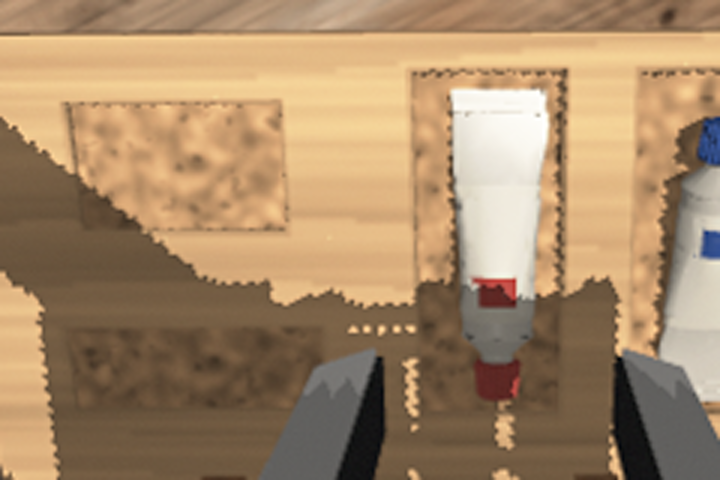

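Both tubes lie in their recesses: recess v 72–410, tube 90–398. Chalk next.

send_rows(
  gripper=[45,45,45,45,45,45,45,45,45,45,45,45],
  xyz=[
    [13,-48,0],
    [13,-48,0],
    [13,-49,0],
    [13,-49,-5],
    [13,-48,-5],
    [13,-48,-5],
    [13,-48,-5],
    [13,-49,-10],
    [13,-49,-10],
    [13,-49,-10],
    [13,-48,-10],
    [0,0,0],
  ],
  spin=[-0.033,-0.033,-0.033,-0.033,-0.033,-0.033,-0.033,-0.033,-0.033,-0.033,-0.033,0],
)

```text
time: 16.42
eef_pos: [0.6265, -0.3078, 0.0812]
tool_rot: [0.401, 0.916, -0.0, -0.001]
contact_force: [0.2, 0.5, -0.5]
gripper_width: 0.045
grasp_force: 0.0
```

```bash
cat > blob.py <<'E'
from h import *
import sys
# segment thresh: name, mode, Z; prints minAreaRects on plane Z
f,d=grab('wrist',sys.argv[1]); h=cv2.cvtColor(f,cv2.COLOR_BGR2HSV); s=get_state()
print(np.round(s['eef_pos'],4),'thy',np.degrees(np.arctan2(*R.from_quat(s['tool_rot']).as_matrix()[[1,0],1])).round(2),'t',s['time'])
m={'white':(h[...,1]<45)&(h[...,2]>110),'red':((h[...,0]<8)|(h[...,0]>172))&(h[...,1]>130)&(h[...,2]>40),'blue':(h[...,0]>95)&(h[...,0]<120)&(h[...,1]>90)}[sys.argv[2]]
z=float(sys.argv[3])
m=m.astype(np.uint8); m[275:]=0
n,l,st,c=cv2.connectedComponentsWithStats(m)
for i in range(1,n):
    if st[i,4]<60: continue
    v,u=np.nonzero(l==i); P=np.array([onz(d,a,b,z)[:2] for a,b in zip(u,v)])*1e3
    (cx,cy),(w,hh),an=cv2.minAreaRect(P.astype(np.float32)); 
    if w<hh: w,hh,an=hh,w,an+90
    print('px',c[i].round(0),'ctr',round(cx,1),round(cy,1),'size',round(w,1),round(hh,1),'ang',round((an+90)%180-90,1))
E
python3 blob.py w9 white 0.012
```

```text
[ 0.6264 -0.3056  0.0818] thy 42.78 t 16.475
px [292.  67.] ctr 552.6 -227.9 size 117.4 39.5 ang -78.5
px [435.  50.] ctr 612.9 -150.4 size 8.9 5.1 ang -40.9
px [502.  74.] ctr 656.7 -129.8 size 20.1 4.1 ang -16.6
px [451. 101.] ctr 644.6 -164.2 size 21.7 21.1 ang -18.6
px [322.  98.] ctr 580.4 -220.5 size 11.4 7.0 ang 87.0
px [  8. 191.] ctr 456.9 -420.0 size 29.9 9.4 ang -87.3
px [293. 229.] ctr 629.5 -302.0 size 62.3 12.7 ang -48.2
px [230. 262.] ctr 611.1 -351.4 size 31.4 15.0 ang -74.7
px [342. 262.] ctr 672.9 -293.6 size 29.5 16.2 ang -28.3
```

send_rows(
  gripper=[45,45,45,45,45,0,0,0,0,0,0],
  xyz=[
    [2,2,-25],
    [1,1,-18],
    [0,0,-9],
    [0,0,-5],
    [0,0,0],
    [0,0,0],
    [0,0,0],
    [0,0,0],
    [0,0,0],
    [0,0,0],
    [0,0,0],
  ],
  spin=[-0.017,0,0,0,0,0,0,0,0,0,0],
)

```text
time: 17.85
eef_pos: [0.6304, -0.3017, 0.0267]
tool_rot: [0.407, 0.913, -0.0, 0.0]
contact_force: [0.5, -0.1, 1.7]
gripper_width: 0.0118
grasp_force: 30.0
```

send_rows(
  gripper=[0,0,0,0,0,0,0,0,0,0,0,0],
  xyz=[
    [0,0,40],
    [-15,43,40],
    [-15,43,13],
    [-15,43,0],
    [-15,43,0],
    [-15,43,0],
    [-15,43,0],
    [-15,43,0],
    [-15,43,0],
    [-16,43,0],
    [-16,43,0],
    [0,0,0],
  ],
  spin=[0,-0.119,-0.119,-0.119,-0.119,-0.119,-0.119,-0.119,-0.119,-0.119,-0.116,0],
)

```text
time: 19.35
eef_pos: [0.4767, 0.1308, 0.1192]
tool_rot: [0.847, 0.531, -0.0, -0.0]
contact_force: [0.2, -0.6, -0.1]
gripper_width: 0.0118
grasp_force: 30.0
```

```bash
cat > where.py <<'E'
from h import *
camera('wrist'); s=get_state(); P=np.array(s['eef_pos'])-np.array([.5074,.1875,0])
print('tray frame',(R.from_euler('z',.4557).as_matrix()@P*1e3).round(1),'thy-trayx',(np.degrees(np.arctan2(*R.from_quat(s['tool_rot']).as_matrix()[[1,0],1]))+26.11).round(2),np.round(s['eef_pos'],4),s['gripper_width'],s['time'])
E
python3 blob.py w10 white 0.11; python3 where.py
```

```text
[0.4777 0.1294 0.1194] thy -25.85 t 19.4
px [258.  14.] ctr 516.8 252.3 size 53.8 14.5 ang -26.0
px [222. 105.] ctr 489.4 222.8 size 50.3 17.4 ang -26.0
px [286. 240.] ctr 483.2 145.1 size 37.0 11.6 ang 64.1
tray frame [ -0.2 -65.8 119.5] thy-trayx 0.17 [0.4783 0.1285 0.1195] 0.011884028269687241 19.45
```

send_rows(
  gripper=[0,0,0,0,0,0,24,24,24,24,24],
  xyz=[
    [0,0,-30],
    [0,0,-25],
    [0,0,-13],
    [0,0,-8],
    [0,0,0],
    [0,0,0],
    [0,0,0],
    [0,0,0],
    [0,0,30],
    [0,0,40],
    [0,0,30],
  ],
  spin=[0,0,0,0,0,0,0,0,0,0,0],
)

```text
time: 20.82
eef_pos: [0.4787, 0.1286, 0.1453]
tool_rot: [0.848, 0.529, 0.001, 0.0]
contact_force: [0.6, -0.0, 0.2]
gripper_width: 0.0242
grasp_force: 0.0
```

```bash
python3 blob.py w11 white 0.028; python3 where.py
```

```text
[0.4816 0.129  0.1494] thy -26.05 t 20.875
px [255.  20.] ctr 521.6 280.6 size 80.9 26.9 ang -28.6
px [224. 106.] ctr 478.4 232.7 size 74.7 26.2 ang -26.2
px [286. 207.] ctr 482.4 134.6 size 49.0 11.6 ang 63.6
px [288. 241.] ctr 469.4 109.4 size 15.3 9.1 ang 64.1
px [249. 255.] ctr 433.8 111.8 size 25.9 7.8 ang 4.3
px [320. 256.] ctr 491.0 81.5 size 19.7 17.7 ang -26.2
tray frame [  2.5 -64.1 147.5] thy-trayx 0.05 [0.4814 0.1289 0.1475] 0.024365764001973662 20.925
```

send_rows(
  gripper=[24,45,45,45,45,45,45,45,45],
  xyz=[
    [24,-39,0],
    [24,-39,0],
    [24,-39,0],
    [24,-40,-10],
    [24,-40,-20],
    [24,-40,-20],
    [24,-39,-18],
    [0,0,0],
    [0,0,0],
  ],
  spin=[0.02,0.02,0.02,0.02,0.02,0.02,0,0,0],
)

```text
time: 22.05
eef_pos: [0.6451, -0.1467, 0.0741]
tool_rot: [0.815, 0.579, -0.001, -0.001]
contact_force: [-0.6, 0.6, 0.4]
gripper_width: 0.0449
grasp_force: 0.0
```

```bash
python3 blob.py w12 blue 0.012; python3 -c "
from h import *
d=load('w12'); print(proj(d,[.649,-.1475,.012]))
f=cv2.imread('pics/w12.png')[130:290,180:400]; cv2.imwrite('pics/v12.png',cv2.resize(f,None,fx=3,fy=3,interpolation=cv2.INTER_CUBIC))"
```

```text
[ 0.6455 -0.1463  0.0749] thy -19.15 t 22.1
px [294. 231.] ctr 652.5 -143.7 size 24.1 20.9 ang 70.8
[291.64206044 237.49129595]
```

View pics/v12.png

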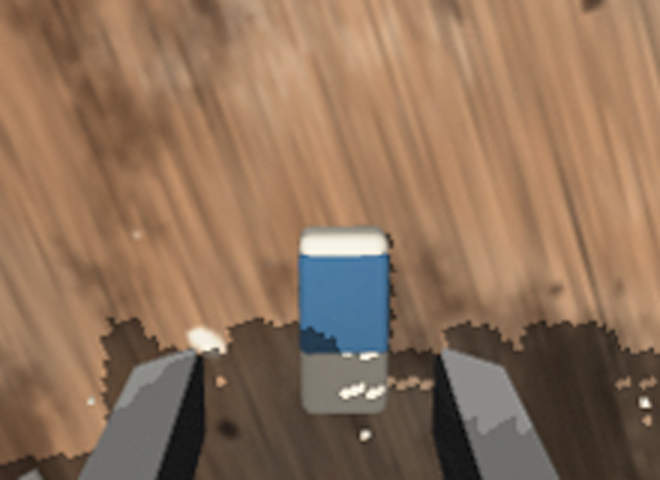

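```bash
python3 -c "
from h import *
d=load('w12'); a=onz(d,294.7,206.7,.012);b=onz(d,294.7,267.3,.012);print(a,b,(a+b)/2,np.linalg.norm(a-b))"
```

```text
[ 0.65845977 -0.12660132  0.012     ] [ 0.64354753 -0.17029551  0.012     ] [ 0.65100365 -0.14844841  0.012     ] 0.04616879583359004
```

The eraser runs from (344,230) to (344,412) in the crop, square to the fingers and 46 mm long. Its centre is at (0.651, -0.148).

send_rows(
  gripper=[45,45,45,45,45,5,5,5,5,5],
  xyz=[
    [3,-1,-20],
    [2,-1,-15],
    [0,0,-9],
    [0,0,-5],
    [0,0,0],
    [0,0,0],
    [0,0,0],
    [0,0,0],
    [0,0,0],
    [0,0,0],
  ],
  spin=[0,0,0,0,0,0,0,0,0,0],
)

```text
time: 23.35
eef_pos: [0.6516, -0.1497, 0.027]
tool_rot: [0.815, 0.579, 0.0, 0.0]
contact_force: [-0.6, 0.0, 2.9]
gripper_width: 0.0201
grasp_force: 30.0
```

send_rows(
  gripper=[5,5,5,5,5,5,5,5,5,5,5],
  xyz=[
    [0,0,40],
    [0,0,50],
    [-29,38,3],
    [-29,38,0],
    [-29,38,0],
    [-29,38,0],
    [-29,39,0],
    [-29,39,0],
    [-29,38,0],
    [-28,38,0],
    [0,0,0],
  ],
  spin=[0,-0.015,-0.015,-0.015,-0.015,-0.015,-0.015,-0.015,-0.015,0,0],
)

```text
time: 24.72
eef_pos: [0.4179, 0.1582, 0.119]
tool_rot: [0.847, 0.531, -0.001, -0.0]
contact_force: [-0.5, 0.3, -0.4]
gripper_width: 0.0205
grasp_force: 30.0
```

```bash
python3 where.py
```

```text
tray frame [-65.6 -65.9 119.4] thy-trayx 0.21 [0.4194 0.1572 0.1194] 0.02013250023734624 24.775
```

send_rows(
  gripper=[5,5,5,5,5,5,34,34,34,34,34],
  xyz=[
    [1,0,-30],
    [0,0,-25],
    [0,0,-12],
    [0,0,-8],
    [0,0,0],
    [0,0,0],
    [0,0,0],
    [0,0,0],
    [0,0,30],
    [0,0,40],
    [0,0,30],
  ],
  spin=[0,0,0,0,0,0,0,0,0,0,0],
)

```text
time: 26.15
eef_pos: [0.4217, 0.1566, 0.1463]
tool_rot: [0.848, 0.529, 0.001, 0.0]
contact_force: [0.4, 0.8, 0.1]
gripper_width: 0.0341
grasp_force: 0.0
```

Now the red-handled brush.

send_rows(
  gripper=[34,34,34,34,34,34,34,34,34,34,34,34],
  xyz=[
    [3,-47,0],
    [3,-47,0],
    [3,-47,0],
    [3,-47,0],
    [3,-47,0],
    [3,-47,0],
    [3,-47,0],
    [3,-47,-5],
    [2,-47,-5],
    [2,-48,-10],
    [2,-48,-10],
    [0,0,0],
  ],
  spin=[0.045,0.045,0.045,0.045,0.045,0.045,0.045,0.045,0.045,0.045,0.045,0],
)

```text
time: 27.65
eef_pos: [0.4506, -0.3653, 0.1137]
tool_rot: [0.694, 0.72, -0.0, -0.0]
contact_force: [-0.6, 0.3, -0.3]
gripper_width: 0.0339
grasp_force: 0.0
```

```bash
python3 m3.py w13b 0.4475,-0.2658,0.004 0.4515,-0.362,0.004; python3 blob.py w13 red 0.004
```

```text
[ 0.4507 -0.3634  0.1139] thy 2.15 t 27.7
0.4475,-0.2658,0.004 408.0 138.0
0.4515,-0.362,0.004 409.0 308.0
[ 0.4509 -0.3622  0.1141] thy 2.22 t 27.75
px [285. 171.] ctr 449.4 -319.6 size 110.3 6.9 ang -87.7
```

View pics/v_w13b.png

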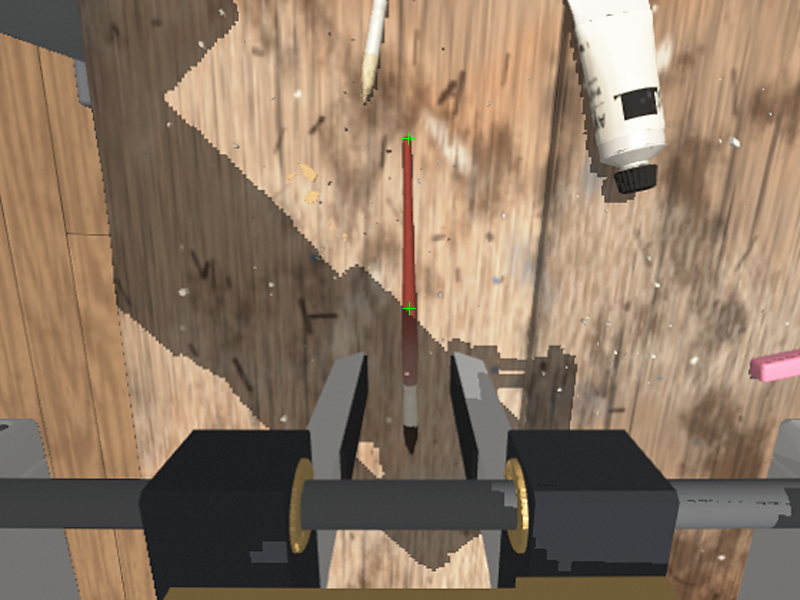

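The brush's handle end is at (407,134) and its bristle tip at (411,452).

```bash
python3 -c "
from h import *
d=load('w13b');k=.7; a=onz(d,407*k,134*k,.005);b=onz(d,411*k,452*k,.005);print(a,b,(a+b)/2,np.linalg.norm(a-b),np.degrees(np.arctan2(*(a-b)[[1,0]])))"
```

```text
[ 0.44662012 -0.26360743  0.005     ] [ 0.45601221 -0.45949956  0.005     ] [ 0.45131616 -0.36155349  0.005     ] 0.19611715222713566 92.74495703828806
```

send_rows(
  gripper=[34,34,34,34,34,34,0,0,0,0,0,0],
  xyz=[
    [0,1,-30],
    [0,0,-30],
    [0,0,-17],
    [0,0,-10],
    [0,0,-5],
    [0,0,0],
    [0,0,0],
    [0,0,0],
    [0,0,0],
    [0,0,0],
    [0,0,0],
    [0,0,0],
  ],
  spin=[0.01,0,0,0,0,0,0,0,0,0,0,0],
)

```text
time: 29.25
eef_pos: [0.4514, -0.3618, 0.0228]
tool_rot: [0.689, 0.725, -0.0, 0.0]
contact_force: [0.5, 0.3, 3.5]
gripper_width: 0.0077
grasp_force: 30.0
```

send_rows(
  gripper=[0,0,0,0,0,0,0,0,0,0,0,0],
  xyz=[
    [0,0,30],
    [0,0,50],
    [11,52,20],
    [11,52,0],
    [11,52,0],
    [11,52,0],
    [12,52,0],
    [12,52,0],
    [12,52,0],
    [12,52,0],
    [12,52,0],
    [11,52,0],
  ],
  spin=[0,0,-0.05,-0.05,-0.05,-0.05,-0.05,-0.05,-0.05,-0.05,-0.05,-0.056],
)

```text
time: 30.75
eef_pos: [0.5661, 0.1603, 0.1221]
tool_rot: [0.849, 0.528, -0.0, -0.0]
contact_force: [0.8, 0.3, -0.1]
gripper_width: 0.0075
grasp_force: 30.0
```

send_rows(
  gripper=[0,0],
  xyz=[
    [0,0,0],
    [0,0,0],
  ],
  spin=[0,0],
)

```text
time: 31.0
eef_pos: [0.5656, 0.1582, 0.1218]
tool_rot: [0.848, 0.529, -0.001, -0.0]
contact_force: [0.3, -0.2, -0.0]
gripper_width: 0.0078
grasp_force: 30.0
```

```bash
python3 where.py; python3 blob.py w14 red 0.112
```

```text
tray frame [ 65.5  -1.3 121.9] thy-trayx -0.04 [0.5656 0.1576 0.1219] 0.007630768374044152 31.05
[0.5658 0.1572 0.1221] thy -26.2 t 31.1
px [286. 189.] ctr 585.6 199.6 size 99.3 7.3 ang 64.1
px [201. 190.] ctr 545.1 218.1 size 9.7 9.5 ang 59.4
px [161. 191.] ctr 525.9 226.6 size 7.6 5.1 ang 63.3
```

send_rows(
  gripper=[0,0,0,0,0,0],
  xyz=[
    [1,1,-30],
    [0,0,-20],
    [0,0,-12],
    [0,0,-8],
    [0,0,0],
    [0,0,0],
  ],
  spin=[0,0,0,0,0,0],
)

```text
time: 31.85
eef_pos: [0.5679, 0.1595, 0.0533]
tool_rot: [0.849, 0.529, 0.001, 0.0]
contact_force: [-0.2, 0.3, -0.2]
gripper_width: 0.0079
grasp_force: 30.0
```

```bash
python3 where.py
```

```text
tray frame [66.7  1.6 53.3] thy-trayx -0.02 [0.568  0.1596 0.0533] 0.007803456769762295 31.9
```

send_rows(
  gripper=[0,0,6,8,10,12,16,20,20,20,20,20],
  xyz=[
    [-1,-1,-1],
    [0,0,-1],
    [0,0,0],
    [0,0,0],
    [0,0,0],
    [0,0,0],
    [0,0,0],
    [0,0,0],
    [0,0,20],
    [0,0,40],
    [0,0,40],
    [0,0,40],
  ],
  spin=[0,0,0,0,0,0,0,0,0,0,0,0],
)

```text
time: 33.4
eef_pos: [0.5665, 0.1586, 0.1935]
tool_rot: [0.849, 0.529, 0.001, 0.0]
contact_force: [-0.1, -0.1, 0.0]
gripper_width: 0.02
grasp_force: 0.0
```

send_rows(
  gripper=[20,20,20,20,20,20],
  xyz=[
    [20,-40,30],
    [20,-40,30],
    [10,-40,20],
    [0,0,0],
    [0,0,0],
    [0,0,0],
  ],
  spin=[0,0,0,0,0,0],
)

```text
time: 34.15
eef_pos: [0.6153, 0.0398, 0.2697]
tool_rot: [0.848, 0.53, -0.001, -0.001]
contact_force: [0.1, 0.5, -0.2]
gripper_width: 0.0199
grasp_force: 0.0
```

```bash
python3 -c "
from h import *
f,d=grab('wrist','fin'); print(get_state()['eef_pos'],get_state()['time'])
g,e=grab('side','sidefin')
p=[.5074,.1875,-.4557]
c,n=np.cos(p[2]),np.sin(p[2])
t=np.array([proj(d,[p[0]+(c*x-n*y)/1e3,p[1]+(n*x+c*y)/1e3,.02]) for x in(-115,115) for y in(-145,145)]);print(t.round())
a,b=np.clip(t.min(0).astype(int),0,None),t.max(0).astype(int); A=cv2.resize(f[a[1]:b[1],a[0]:b[0]],None,fx=2,fy=2,interpolation=cv2.INTER_CUBIC)
t=np.array([proj(e,[p[0]+(c*x-n*y)/1e3,p[1]+(n*x+c*y)/1e3,.02]) for x in(-115,115) for y in(-145,145)])
a,b=np.clip(t.min(0).astype(int),0,None),t.max(0).astype(int)
B=cv2.resize(g[a[1]:b[1],a[0]:b[0]],None,fx=3,fy=3,interpolation=cv2.INTER_CUBIC)
print(A.shape,B.shape,a,b)
W=np.zeros((600,800,3),np.uint8)
def fit(I,w,h):
    s=min(w/I.shape[1],h/I.shape[0]); return cv2.resize(I,None,fx=s,fy=s,interpolation=cv2.INTER_CUBIC)
A=fit(A,480,600);B=fit(B,320,600);W[:A.shape[0],:A.shape[1]]=A;W[:B.shape[0],480:480+B.shape[1]]=B
cv2.imwrite('pics/vfin.png',W)"
```

```text
[0.61533412 0.03978558 0.2696048 ] 34.2
[[ 78. 233.]
 [ 35. -17.]
 [251. 233.]
 [243. -19.]]
(466, 432, 3) (165, 297, 3) [176 150] [275 205]
```

View pics/vfin.png

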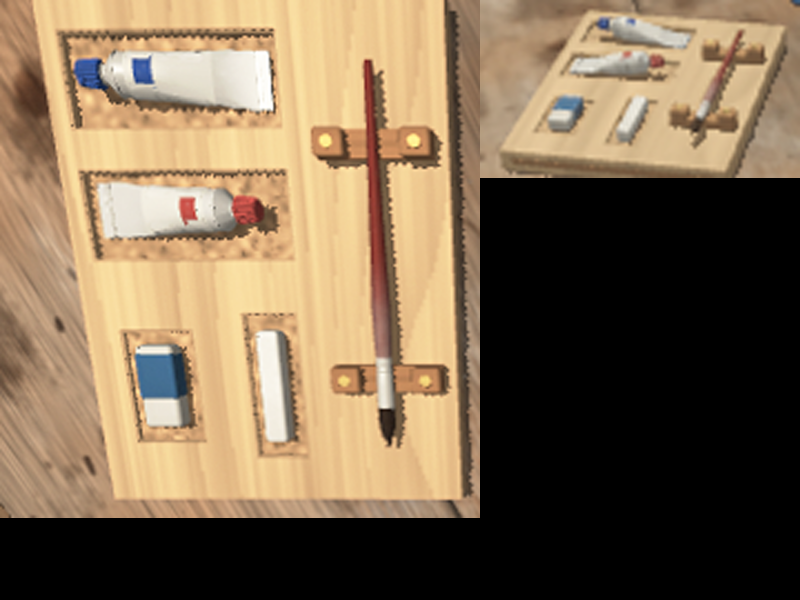

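The final picture shows everything in place:
- both tubes, the eraser and the chalk inside their recesses
- the brush in both notches, with about 39 mm and 38 mm overhang at its two ends once perspective is allowed for

```bash
python3 -c "
from cell import hand_in; print(hand_in())"
```

```text
the job is handed in; nothing more can be done
None
```

I put all five pieces in their places in the tray and handed the job in after about 34 s of robot time. The last picture shows the tubes, chalk and eraser in their recesses and the brush evenly across both rests. I never gripped the big tube, long brush or cork block.

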